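# Lock the red paper punch with the flat screwdriver

### The job

The art class is over, so lock the red paper punch: lift the yellow-handled flat screwdriver out of its wooden stand, set its blade into the slot of the big white screw on top of the red punch, and with it turn the screw clockwise (seen from above) until it stops, so that its orange mark points towards the orange dot. Then put the screwdriver back upright in its stand, resting on its guard, and let go. Do not turn the screw of the blue punch.

Things in the scene. Friction and masses are not known exactly. Their poses are not given: they have to be found in the camera images.
- driver_handle (a point): Centre of the square yellow handle (30 x 30 mm, 70 tall, grip either pair of flats; black bar on top, along the blade) of the flat screwdriver: 134 mm long, 0.16 kg, upright in its stand. Black guard, 50 mm across, 6 thick, underside 41 mm below this point; then a 10 mm shaft; blade tip 99 mm below. z up the axis; x along the blade's 18 mm width, square to the flats; y across its 3 mm thickness
- red_slot (a point): Middle of the slot's floor in the white screw on the red punch, 61 mm above the table. z up, x along the slot to the orange mark, turning with it. Head 46 mm across. Slot right across, 12 mm deep, 5 wide in its lower half, flaring to 13 at the mouth. Punch: fixed red block 150 x 96 mm, 56 tall; a 32 mm black press pad (top 70 mm above the table) 64 mm from the screw
- red_screw (a joint): Turn of the red punch's lock screw in rad, growing clockwise seen from above; starts between 0 and 0.3 and stops at 1.2 (locked). It stays where it is left and turns lightly (0.06 N m)
- blue_screw (a joint): The same for the like screw on the blue punch, which is otherwise the same as the red one; it starts between 0 and 0.3 and is to be left alone
- stand_hole0 (a point): Centre of the mouth of the round hole in the screwdriver's wooden stand, a fixed block 80 x 80 mm, 66 mm tall. Hole 36 mm across, right through to the table. The screwdriver hangs in it with its guard resting on the block's top, its blade tip 58 mm below the mouth; z up
Mind the look-alikes: they are no part of the job. Of the things like the part that bears driver_handle, leave any that is green; of the rest the larger one is meant.

How it is judged:
On the way, in this order (a step that is already met when the one before it is completed fails the run):
1. the screwdriver's blade is down in the slot of the red punch's screw (horizontal distance between driver_handle and red_slot below 0.013 m and z of driver_handle in the frame of red_slot between 0.09 and 0.106 m and angle between driver_handle's own z axis and vertical below 0.2 rad), for 0.1 s.
2. the red screw has been turned clockwise to its stop with the blade in the slot (all of step 1 and value of joint red_screw above 0.9 rad), for 0.1 s.
At the end, for the whole second after the job is handed in: Red screw at its stop (joint above 0.9), blue screw not past 0.6; the screwdriver back in its stand, at rest, upright within 0.2 rad, its axis within 20 mm of the hole's, guard down on the block (handle centre 30 to 51 mm above the mouth) (value of joint red_screw above 0.9 rad and value of joint blue_screw below 0.6 rad and horizontal distance between driver_handle and stand_hole0 below 0.02 m and z of driver_handle in the frame of stand_hole0 between 0.03 and 0.051 m and angle between driver_handle's own z axis and vertical below 0.2 rad and linear speed of driver below 0.03 m/s); the robot touches nothing.
It fails at once if the blue punch's screw is turned (value of joint blue_screw above 0.6 rad).
It also fails if it takes over 48 s, if anything falls off the work surface, if the arm or the gripper's body presses on something with over 40 N, if the wrist force passes 120 N, or if a joint passes its speed limit or range.

### The arm

A 7-joint arm with a two-finger parallel gripper is mounted at the origin on the work surface. World frame = base frame: x ahead of the robot, y to its left, z up, the work surface at z = 0. Lengths are in m, angles in rad, forces in N, time in s.
With the tool pointing down it reaches from about 0.425 to 0.825 m from the base axis. Payload 3.6 kg.
Tool frame: the origin (TCP) lies where the fingers leave the gripper's body, on its centre line; the fingertips stand 73 mm ahead of it and the grasp point (between the pads) lies 54 mm ahead of it; x points along the fingers, y is the direction in which the jaws open and shut, and the axes are right-handed (so a half turn about x gives the same grasp; the last joint's range is limited). The gripper opens to 85 mm and grips with 20 to 120 N. Pads are 22 mm wide; open, the fingers measure 114 mm over their backs; the gripper's body (76 mm by 85 mm) begins 54 mm behind the grasp point. The pads swing forward as they close: fully open they stand 13 mm farther back than shut.
Start: joints at [-1.27, 0.615, -0.013, 1.423, 0.008, 1.103, -0.04], TCP at [0.209, 0.615, 0.304] pointing down, gripper open.
Joint ranges: [-3.12, 3.12], [-0.3, 2.06], [-1.34, 1.32], [0.26, 2.42], [-1.36, 4.5], [0.01, 1.98], [-2.84, 2.84]. Speed limits (rad/s): [2.79, 2.79, 3.14, 3.14, 3.14, 3.14, 3.14].

### API

Orientations are given as a unit quaternion [x, y, z, w].
In Python, from station import arm, snapshot, camera_info, ticket gives the robot as it stands. Calls block until the motion is done:
- arm.movep(position, orientation): joint-space move of the TCP to a pose.
- arm.line_to(position, velocity=0.15, ori=None): straight line of the TCP; ori=None keeps the orientation; velocity is the mean speed in m/s.
- arm.move_j(angles): joint-space move.
- arm.move_gripper(opening, effort=None): opening from 0.0 (shut) to 1.0 (fully open); effort is the grip in N (None keeps the last); returns when the fingers have stopped.
- arm.pause(seconds).
- arm.ik(position, orientation): joint angles nearest the present ones, or None.
- snapshot(name): name is "side" or "top" or "wrist"; returns the picture (400x640x3 uint8, blue, green, red); there is no depth.
- camera_info(name): a dict with "fx", "fy", "cx", "cy" (pixels), "dist_coeffs" ([k1, k2, p1, p2, k3] as OpenCV has them; the pictures are not rectified), "R" (3x3) and "t" (3): a world point X has camera coordinates R X + t; the wrist camera has in their place "T_tool_cam" (4x4, takes a point from camera to tool coordinates, whose origin is the TCP and whose axes are the tool frame's). Camera axes: x right, y down, z forward; pixel columns grow to the right and rows downward; lengths in m; the calibration is good to about 2 mm. A picture is of the moment at which its call begins: read the wrist's pose just before it. camera_info takes no time and is no camera call.
A pose or a line that the arm cannot do raises arm.MotionError and nothing moves.
- ticket.finish_job(): hands the job in, once; it reports no verdict.
Readings, each from a call of its own:
- arm.read_time(): time.
- arm.read_joint_positions(): joint angles.
- arm.read_dq(): joint speeds.
- arm.read_effort(): joint torques, N m.
- arm.read_tool_pos(): TCP position.
- arm.read_eef_rot(): TCP orientation.
- arm.read_ft_force(): force on the tool from outside, world axes, zero at the start.
- arm.read_wrist_torque(): the same for the moment, N m.
- arm.read_opening(): opening from 0.0 (shut) to 1.0 (fully open).
Only numpy, scipy, OpenCV 4.12 (cv2) and the standard library are available. Lean on these libraries where they do the work, as an engineer would, in place of code of your own. Each camera call takes 0.05 s, during which the arm holds its last target. There are 200 camera calls.

## Working session

There is one attempt and no reset: what is moved stays moved. The work goes in short steps, each a Python script; the robot and the scene stay as the last script left them, time stands still between calls to the robot, and variables do not carry over. Pictures are saved under pics/ and viewed, about 8 in all and at most 12, crops included, and the job is handed in when it is done.

```bash
mkdir -p pics; ls; python3 - <<'E'
from station import *
import cv2,numpy as np
for n in("top","side"):
    i=snapshot(n); cv2.imwrite(f"pics/{n}0.png",i)
    print(n,camera_info(n))
print(camera_info("wrist")); print(arm.read_time(),arm.read_eef_rot())
E
```

```text
pics
top {'fx': 479.72188388928873, 'fy': 479.72188388928873, 'cx': 329.3284422949349, 'cy': 202.721254690133, 'dist_coeffs': array([-0.05375338,  0.        ,  0.        ,  0.        ,  0.        ]), 'R': array([[ 0.02668783, -0.99963548,  0.00408313],
       [-0.99371149, -0.02697356, -0.10867333],
       [ 0.10874385, -0.0011572 , -0.99406913]]), 't': array([-0.0086734 ,  0.55107576,  1.00145157])}
side {'fx': 470.8102006577245, 'fy': 470.8102006577245, 'cx': 319.81849133680987, 'cy': 197.1432604956851, 'dist_coeffs': array([0.00860995, 0.        , 0.        , 0.        , 0.        ]), 'R': array([[-0.99507411, -0.09843215,  0.01177406],
       [-0.07654862,  0.68746495, -0.7221719 ],
       [ 0.06299068, -0.71951585, -0.69161341]]), 't': array([0.51581605, 0.1168784 , 1.08829614])}
{'fx': 319.8021902016381, 'fy': 319.8021902016381, 'cx': 318.4644628871862, 'cy': 200.4220671854488, 'dist_coeffs': array([0.02253493, 0.        , 0.        , 0.        , 0.        ]), 'T_tool_cam': array([[-2.77244062e-04, -2.75388924e-01,  9.61332858e-01,
        -6.95081433e-02],
       [ 9.99999767e-01, -6.76262839e-04,  9.46692928e-05,
        -1.37988714e-04],
       [ 6.24042812e-04,  9.61332660e-01,  2.75389048e-01,
        -6.97161227e-02],
       [ 0.00000000e+00,  0.00000000e+00,  0.00000000e+00,
         1.00000000e+00]])}
0.1 [ 0.1145293   0.69775522 -0.11615272  0.69751648]
```

View pics/top0.png

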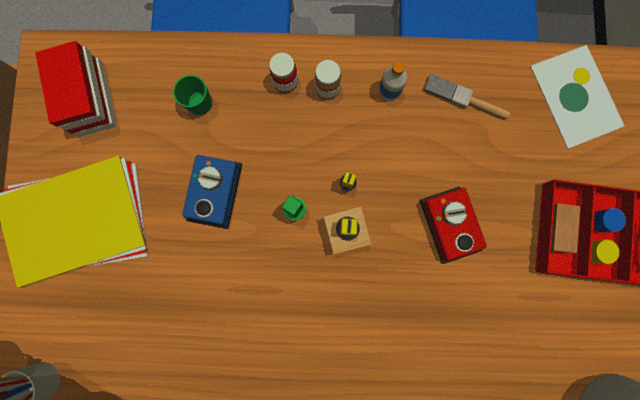

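View pics/side0.png

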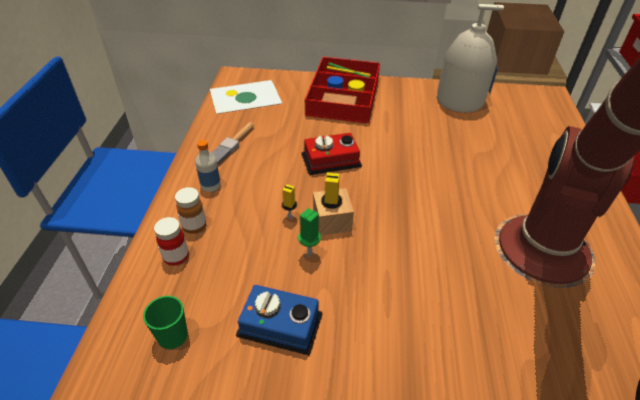

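The top view shows the big yellow driver in the stand at about (348,230), with the small yellow decoy at (349,181), the green one at (293,208) and the red punch screw at (456,213). I'll enlarge the important parts.

```bash
python3 - <<'E'
import cv2,numpy as np
t=cv2.imread("pics/top0.png");s=cv2.imread("pics/side0.png")
def c(i,x,y,w,h,k):return cv2.resize(i[y:y+h,x:x+w],None,fx=k,fy=k,interpolation=cv2.INTER_CUBIC)
a=np.hstack([c(t,315,200,65,60,6),c(t,415,180,65,60,6)])
b=np.hstack([c(s,305,165,65,40*3//2,6),c(s,300,120,65,60,6)])
cv2.imwrite("pics/c1.png",cv2.resize(np.vstack([a,b]),(650,600)))  # scale
E
```

```text
(no output)
```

View pics/c1.png

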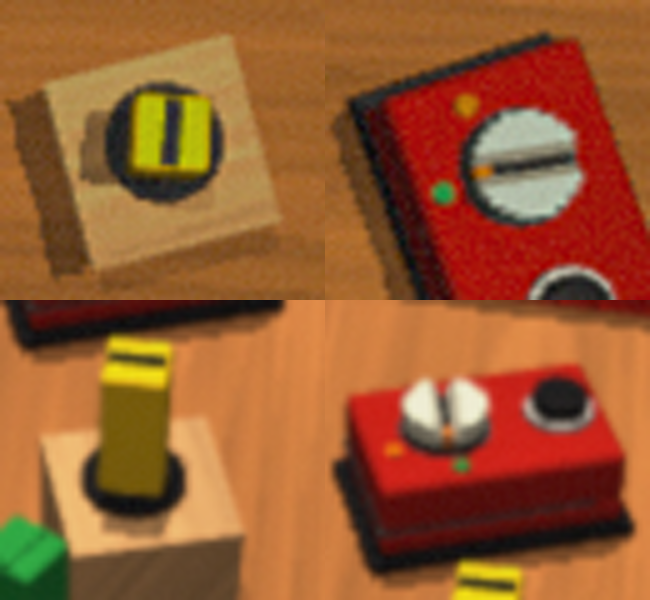

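```bash
cat > h.py <<'E'
from station import *
import cv2,numpy as np
from scipy.spatial.transform import Rotation as Ro
def rot(a):
    c,s=np.cos(a),np.sin(a); return np.array([[0,c,s],[0,s,-c],[-1,0,0]])
def q(a): return Ro.from_matrix(rot(a)).as_quat()
def campose(n):
    i=camera_info(n)
    if n=="wrist":
        T=np.eye(4);T[:3,:3]=Ro.from_quat(arm.read_eef_rot()).as_matrix();T[:3,3]=arm.read_tool_pos()
        W=T@i["T_tool_cam"]; R=W[:3,:3].T; return R,-R@W[:3,3]
    return np.array(i["R"]),np.array(i["t"])
def KD(n):
    i=camera_info(n); return np.array([[i["fx"],0,i["cx"]],[0,i["fy"],i["cy"]],[0,0,1]]),np.array(i["dist_coeffs"])
def plane(n,px,z,pose=None):
    R,t=pose or campose(n); K,D=KD(n)
    u=cv2.undistortPoints(np.array(px,float).reshape(-1,1,2),K,D)[:,0]
    d=np.c_[u,np.ones(len(u))]@R; o=-R.T@t
    return o+d*((z-o[2])/d[:,2])[:,None]
def proj(n,X,pose=None):
    R,t=pose or campose(n);K,D=KD(n)
    return cv2.projectPoints(np.array(X,float).reshape(-1,1,3),cv2.Rodrigues(R)[0],t,K,D)[0][:,0]
def ang(v): return np.arctan2(v[1],v[0])
E
python3 - <<'E'
from h import *
T=lambda p:np.array(p)/5+[315,200]
U=lambda p:(np.array(p)-[325,0])/5+[415,180]
S=lambda p:(np.array(p)-[0,300])/5+[305,165]
V=lambda p:(np.array(p)-[325,300])/5+[300,120]
f=lambda *a:print(a[0],np.round(a[1],4).tolist())
c=plane("top",T([[133,93],[213,97],[208,180],[130,170]]),.142);f("handle top",c.mean(0)); print([ang(c[1]-c[0]),ang(c[2]-c[1])])
b=plane("top",T([[173,97],[171,164]]),.142);f("bar",ang(b[1]-b[0]))
f("guard",plane("top",T([[164,142]]),.072))
f("stand",plane("top",T([[45,85],[232,37],[280,218],[92,270]]),.066).mean(0))
f("sidehandle",plane("side",S([[139,364]]),.142))
f("side guard",plane("side",S([[134,478]]),.072))
m=plane("top",U([[523,165]]),.073);f("screw",m)
f("side screw",plane("side",V([[445,404]]),.073))
g=plane("top",U([[484,172],[577,160]]),.071);f("slot dir",ang(g[0]-g[1]))
for n,p in(("green",[443,193]),("orange",[466,106])):
  d=plane("top",U([p]),.057);f(n,ang((d-m)[0]))
c=m[0]
for a in (0,1.57,-1.57,3.14): 
  for p in ([.6,-.02,.25],[*c[:2],.25]):
    j=arm.ik(p,q(a)); print(a,None if j is None else np.round(j,2))
E
```

```text
handle top [0.4934, -0.0328, 0.142]
[np.float64(-1.5940222022873727), np.float64(3.1021657240818303)]
bar 3.1341
guard [[0.4946, -0.0331, 0.072]]
stand [0.4907, -0.0327, 0.066]
sidehandle [[0.494, -0.0281, 0.142]]
side guard [[0.4941, -0.0277, 0.072]]
screw [[0.5321, -0.253, 0.073]]
side screw [[0.533, -0.252, 0.073]]
slot dir 1.7244
green 1.9318
orange 0.6567
0 [-0.25  0.62  0.4   1.65 -0.29  0.93  0.26]
0 [-0.05  0.69  0.78  1.69 -0.56  1.    0.93]
1.57 [-0.03  0.59  0.05  1.64 -0.03  0.91  1.6 ]
1.57 [ 0.24  0.59  0.27  1.68 -0.19  0.9   2.16]
-1.57 [-0.44  0.7   0.75  1.66 -0.55  1.01 -1.07]
-1.57 [-0.19  0.83  1.13  1.69 -0.82  1.16 -0.41]
3.14 [-0.59  0.85  1.13  1.66 -0.83  1.18 -2.39]
3.14 [-0.19  0.84  1.13  1.69 -0.82  1.16 -1.97]
```

```bash
python3 - <<'E'
from h import *
import pickle
P={}
for n,p,a in(("screw",[.5325,-.2525,.26],.15),("driver",[.494,-.031,.30],-1.57)):
    arm.movep(p,q(a)); arm.pause(.2)
    P[n]=campose("wrist"); i=snapshot("wrist"); cv2.imwrite(f"pics/w_{n}.png",i)
    X=[*p[:2],.073 if n=="screw" else .142]; print(n,proj("wrist",X,P[n]),arm.read_time(),arm.read_tool_pos())
pickle.dump(P,open("P.pkl","wb"))
a=cv2.imread("pics/w_screw.png");b=cv2.imread("pics/w_driver.png")
f=lambda i:cv2.resize(i[100:300,220:420],None,fx=2,fy=2)
o=np.hstack([cv2.resize(x[80:320,220:420],(400,480),interpolation=cv2.INTER_CUBIC) for x in(a,b)])
cv2.imwrite("pics/w1.png",o)
E
```

```text
screw [[318.0172329  196.57125074]] 3.5917 [ 0.53264816 -0.25222062  0.25996152]
driver [[317.73654009 206.75370926]] 5.5167 [ 0.49400297 -0.03135145  0.29998493]
```

View pics/w1.png

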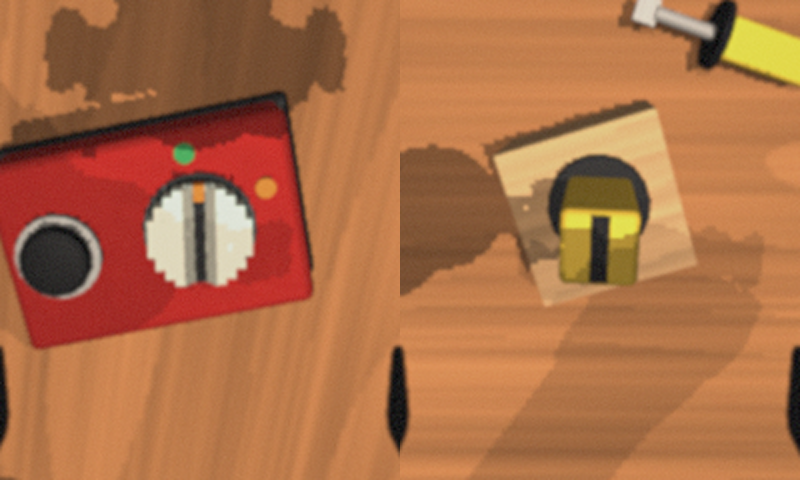

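The wrist views show the slot vertical at a=0.15, with the mark at crop (199,193) and the head centre at (200,230). The handle top is square with the tool and centred at crop (599,247). The small yellow decoy seems to be lying down, so I'll check that with the fixed cameras.

```bash
python3 - <<'E'
from h import *
import pickle
P=pickle.load(open("P.pkl","rb"))
A=lambda p:np.array(p)/2+[220,80]
B=lambda p:(np.array(p)-[400,0])/2+[220,80]
s=P["screw"];d=P["driver"]
print("screw",plane("wrist",A([[200,230]]),.073,s)); g=plane("wrist",A([[199,193],[202,283]]),.071,s);print("slot",ang(g[0]-g[1]))
c=plane("wrist",B([[560,212],[638,210],[638,284],[562,282]]),.142,d);print("handle",c.mean(0))
b=plane("wrist",B([[600,217],[599,283]]),.142,d);print("bar",ang(b[1]-b[0]))
print("stand",plane("wrist",B([[494,155],[655,107],[695,263],[545,304]]),.066,d).mean(0))
print("guard",plane("wrist",B([[600,204]]),.072,d))
t=snapshot("top");sd=snapshot("side")
f=lambda i,x,y,w,h:cv2.resize(i[y:y+h,x:x+w],(400,400))
cv2.imwrite("pics/d1.png",np.hstack([f(t,250,130,140,140),f(sd,250,140,140,140)]))
E
```

```text
screw [[ 0.53392584 -0.25091621  0.073     ]]
slot 1.7545937590149254
handle [ 0.49630182 -0.03250013  0.142     ]
bar 3.1278168118154697
stand [ 0.49259963 -0.03166781  0.066     ]
guard [[ 0.49699739 -0.03297811  0.072     ]]
```

View pics/d1.png

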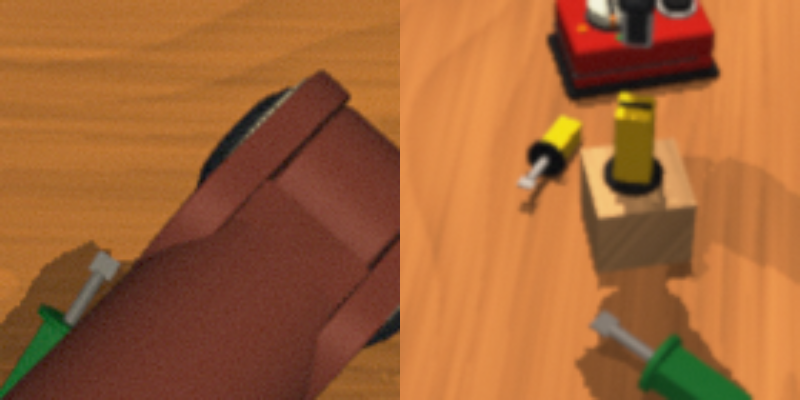

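The decoys, left standing on their blades, have toppled clear of the work. The driver, stand and punch are undisturbed, so I'll grasp and lift.

```bash
python3 - <<'E'
from h import *
a=-1.585
arm.line_to([.495,-.032,.163],velocity=.12,ori=q(a))
print(arm.read_ft_force())
arm.move_gripper(0.0,60); print("open",arm.read_opening(),arm.read_tool_pos(),arm.read_ft_force())
arm.line_to([.495,-.032,.25],velocity=.12)
print(arm.read_opening(),arm.read_ft_force(),arm.read_time())
i=snapshot("wrist");sd=snapshot("side")
cv2.imwrite("pics/g1.png",np.hstack([cv2.resize(i[80:320,200:440],(400,400)),cv2.resize(sd[60:260,240:440],(400,400))]))
E
```

```text
[ 1.05547491 -0.93055815  0.37926514]
open 0.34669420672163515 [ 0.49522885 -0.03212441  0.1633753 ] [-0.45148793 -0.01092251  2.73690396]
0.3456255855261468 [ 0.16777495 -0.58734058 -1.46744101] 8.3333
```

View pics/g1.png

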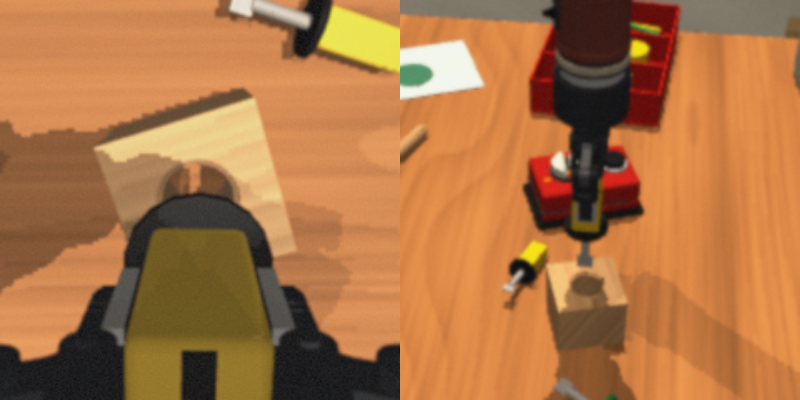

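```bash
python3 - <<'E'
from h import *
a=.174;c=[.5335,-.2515]
arm.movep([*c,.28],q(a)); arm.line_to([*c,.238],velocity=.1,ori=q(a)); arm.pause(.2)
print(arm.read_tool_pos(),arm.read_ft_force())
t=snapshot("wrist");sd=snapshot("side")
cv2.imwrite("pics/s1.png",np.hstack([cv2.resize(t[80:320,200:440],(400,400)),cv2.resize(sd[110:180,290:370],(400,350)) if 0 else cv2.resize(sd[100:180,290:370],(400,400))]))
for z in(.232,.227,.222,.218):
    arm.line_to([*c,z],velocity=.04); f=arm.read_ft_force(); print(z,arm.read_tool_pos().round(4) if hasattr(arm.read_tool_pos(),'round') else arm.read_tool_pos(),np.round(f,1),np.round(arm.read_wrist_torque(),2))
    if abs(f[2])>15: break
print(arm.read_time())
sd=snapshot("side");cv2.imwrite("pics/s2.png",sd)
a=cv2.imread("pics/s1.png");b=cv2.resize(sd[100:180,290:370],(400,400));cv2.imwrite("pics/s1.png",np.hstack([a[:,400:],b]))
cv2.imwrite("pics/s1w.png",a[:,:400])
E
```

```text
[ 0.53384893 -0.25179654  0.23885369] [-0.68160282 -0.17369639 -1.79856063]
0.232 [ 0.5333 -0.2513  0.2315] [-0.1  0.1 -1.4] [-0.02 -0.01  0.03]
0.227 [ 0.5333 -0.2513  0.2266] [ 0.3 -0.3 -0.6] [ 0.06 -0.07  0.03]
0.222 [ 0.5333 -0.2514  0.2216] [ 0.6  0.  -1.9] [-0.05 -0.03  0.03]
0.218 [ 0.5334 -0.2514  0.2177] [ 0.4 -0.2 -2.1] [-0.03 -0.02 -0.  ]
11.8917
```

View pics/s1.png

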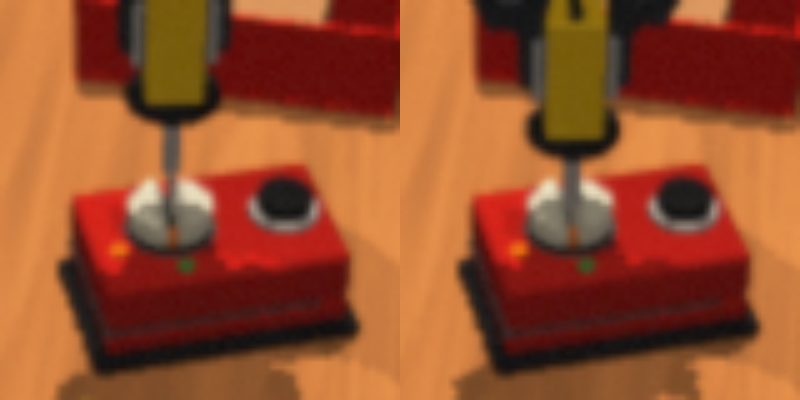

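The blade is in the slot with almost no force. Now I'll turn it clockwise in steps, watching the wrist torque for the stop.

```bash
python3 - <<'E'
from h import *
c=[.5335,-.2515];a=.174
for d in list(np.arange(.15,1.06,.15))+[1.1,1.15,1.2]:
    arm.movep([*c,.2175],q(a-d)); f=arm.read_ft_force();m=arm.read_wrist_torque()
    print(round(d,2),np.round(arm.read_tool_pos(),4),np.round(f,1),np.round(m,2),round(arm.read_time(),1))
    if abs(m[2])>.5 or max(abs(f))>20: break
arm.pause(.3);print(arm.read_wrist_torque(),arm.read_opening())
sd=snapshot("side");cv2.imwrite("pics/t1.png",cv2.resize(sd[100:180,290:370],(400,400)))
E
```

```text
0.15 [ 0.5336 -0.2517  0.2178] [-1.1  0.1 -1.9] [-0.13  0.03  0.  ] 12.2
0.3 [ 0.5338 -0.2516  0.2177] [ 0.3 -0.7 -0.6] [-0.16 -0.09  0.01] 12.4
0.45 [ 0.5341 -0.2515  0.2177] [ 1.7 -0.1 -0.8] [-0.2  -0.37  0.  ] 12.7
0.6 [ 0.5343 -0.2516  0.2177] [ 2.6 -0.6 -1.7] [-0.24 -0.72  0.03] 12.9
0.75 [ 0.5345 -0.2517  0.2177] [ 3.3 -0.7 -2. ] [-0.35 -1.13  0.02] 13.2
0.9 [ 0.5346 -0.2518  0.2178] [ 5.4 -2.6 -3.6] [-0.52 -1.5   0.01] 13.4
1.05 [ 0.5347 -0.252   0.2179] [ 5.2 -1.7 -3.4] [-0.61 -1.6   0.08] 13.7
1.1 [ 0.5348 -0.2521  0.2179] [ 5.8 -1.5 -3.3] [-0.7  -1.61  0.07] 13.9
1.15 [ 0.5348 -0.2522  0.2179] [ 5.4 -2.8 -4.5] [-0.75 -1.65  0.06] 14.2
1.2 [ 0.5349 -0.2522  0.2179] [ 5.4 -2.6 -3.7] [-0.75 -1.69  0.08] 14.4
[-0.72949927 -1.71050943  0.11051182] 0.3446835726817355
```

View pics/t1.png

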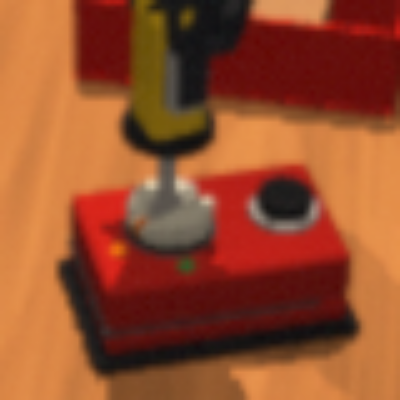

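```bash
python3 - <<'E'
from h import *
c=[.5335,-.2515];a=.174
for d in [1.27,1.34]:
    arm.movep([*c,.2175],q(a-d)); f=arm.read_ft_force();m=arm.read_wrist_torque()
    print(round(d,2),np.round(arm.read_tool_pos(),4),np.round(f,1),np.round(m,2))
    if abs(m[2])>.5: break
arm.pause(.2)
p=arm.read_tool_pos()
arm.movep([*c,.2175],q(a-1.2))
arm.line_to([*c,.29],velocity=.08); arm.pause(.2)
print(arm.read_tool_pos(),arm.read_ft_force(),arm.read_wrist_torque(),arm.read_opening(),arm.read_time())
t=snapshot("wrist");sd=snapshot("side")
cv2.imwrite("pics/u1.png",np.hstack([cv2.resize(t[80:320,200:440],(400,400)),cv2.resize(sd[60:180,270:390],(400,400))]))
E
```

```text
1.27 [ 0.5349 -0.2522  0.2179] [ 5.9 -2.4 -4.1] [-0.83 -1.67  0.32]
1.34 [ 0.5348 -0.2522  0.2179] [ 5.1 -2.7 -3. ] [-0.88 -1.56  0.57]
[ 0.5333569  -0.25136095  0.28943414] [ 0.15317066  0.56672486 -1.68709699] [-0.05750119 -0.01760154  0.0366325 ] 0.34303648864005043 17.0
```

View pics/u1.png

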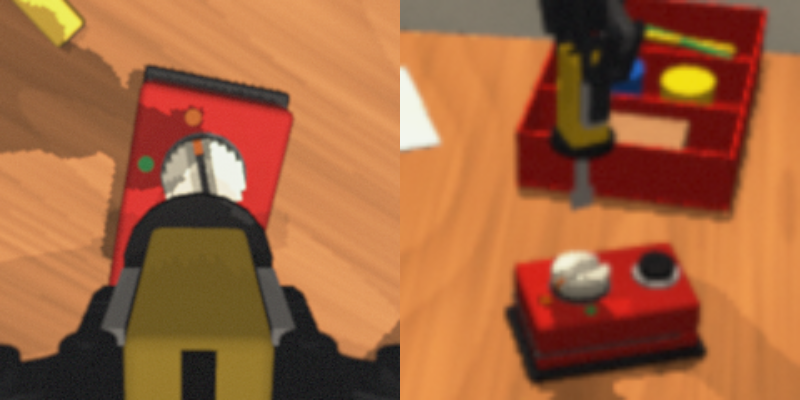

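The torque rose to 0.57 N m against the stop, and the mark now points at the orange dot. The driver looks unchanged in the grip, so I'll return it to the stand along the same path.

```bash
python3 - <<'E'
from h import *
a=-1.585;c=[.495,-.032]
arm.movep([*c,.27],q(a)); ok=1
for z in(.235,.21,.185,.17,.165,.1632):
    arm.line_to([*c,z],velocity=.08); f=arm.read_ft_force(); print(z,np.round(arm.read_tool_pos(),4),np.round(f,1))
    if max(abs(np.array(f)))>15: ok=z>.168 and 0 or 2;break
print(ok)
if ok:
    arm.pause(.2)
    arm.move_gripper(1.0); arm.pause(.2); print(arm.read_opening())
    arm.line_to([*c,.30],velocity=.12)
    P=campose("wrist");t=snapshot("wrist");sd=snapshot("side")
    cv2.imwrite("pics/v1.png",np.hstack([cv2.resize(t[80:320,200:440],(400,400)),cv2.resize(sd[110:250,280:420],(400,400))]))
print(arm.read_time(),arm.read_ft_force())
E
```

```text
0.235 [ 0.495  -0.0323  0.2347] [ 0.8 -1.1 -2.2]
0.21 [ 0.4948 -0.032   0.2095] [-0.3  0.2 -2.2]
0.185 [ 0.4948 -0.0321  0.1845] [ 0.3  0.7 -1.3]
0.17 [ 0.4948 -0.0319  0.1696] [-0.1 -0.1 -2.5]
0.165 [ 0.4949 -0.032   0.1649] [-1.   0.4 -2.2]
0.1632 [ 0.4952 -0.0321  0.1634] [ 0.6  0.2 -1. ]
1
0.9988392220468808
22.7333 [ 0.02724621  0.13599573 -0.40986816]
```

View pics/v1.png

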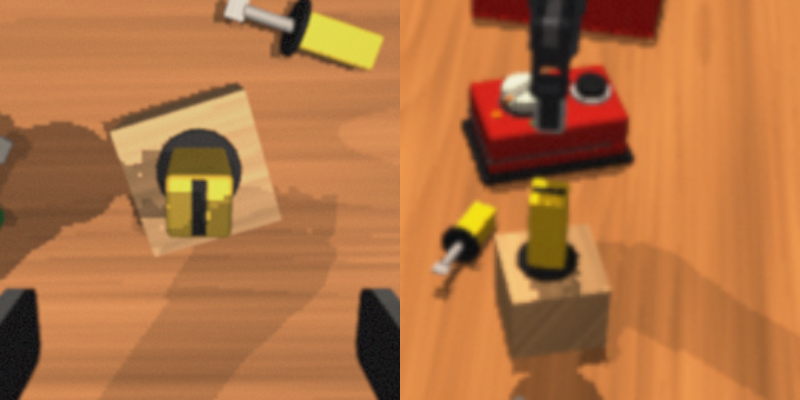

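The screwdriver stands upright on its guard exactly as it did at the start, and the gripper is clear of everything.

```bash
python3 -c "
from station import *
ticket.finish_job()"
```

```text
the job is handed in; nothing more can be done
```

The red punch is locked, the yellow screwdriver is back upright in its stand, and I handed the job in after about 23 s of robot time.

- **Turning the screw:** The blade went into the slot with about 2 N on it. I turned it clockwise until the wrist torque rose to 0.57 N m at the stop. The picture afterwards shows the orange mark pointing at the orange dot.
- **Returning the screwdriver:** I put it back at the position it was gripped from. The last pictures show it upright on its guard, with the open gripper well above it and touching nothing.
- **Blue punch:** I never went near it, but I took no closing picture of its screw.
- **Decoys:** The small yellow and the green screwdrivers had toppled onto the table by the time I looked after the first two moves. They stood on their blades, so they probably fell on their own, but I didn't rule out the arm brushing them. The small yellow one was still on the table in the last pictures; the green one was only partly in view.
- **Measurements that disagreed:** The top and side cameras differed by about 5 mm on the screwdriver's y position. I settled it with the wrist camera, and the grasp and fit went in without trouble.

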